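Clean out a cup mould and cover it

ROBOT

A 7-joint arm with a two-finger parallel gripper is mounted at the origin on the work surface. World frame = base frame: x ahead of the robot, y to its left, z up, the work surface at z = 0. Lengths are in m, angles in rad, forces in N, time in s.
With the tool pointing down it reaches from about 0.425 to 0.875 m from the base axis. Payload 8.4 kg.
Tool frame: the origin (TCP) lies at the very end of the fingers, on their centre line; the grasp point (between the pads) lies 19 mm behind it; z points along the fingers, y is the line along which they close (so a half turn about z gives the same grasp; the last joint's range is limited). The gripper opens to 87 mm and grips with 3 to 60 N. Pads are 19 mm wide; open, the fingers measure 117 mm over their backs; the gripper's body (75 mm by 190 mm) begins 51 mm behind the grasp point.
Start: joints at [-1.234, 0.333, 0.04, 1.465, -0.013, 1.343, -0.059], TCP at [0.274, 0.589, 0.223] pointing down, gripper open.
Joint ranges: [-2.58, 2.58], [-0.38, 2.09], [-1.3, 1.39], [0.25, 2.4], [-1.5, 4.64], [0.08, 2.09], [-2.65, 2.65]. Speed limits (rad/s): [2.22, 2.22, 2.79, 2.79, 3.14, 3.14, 3.14].

INTERFACE

Orientations are given as a unit quaternion [x, y, z, w].
In Python, from plant import r gives the robot as it stands. The module is installed in compiled form; this text tells all that it offers.
- The arm moves only by the shell command python3 -m pendant 'ROWS' [OPENING]. ROWS is JSON, a list of rows, each an object of numbers: "tx", "ty", "tz": the shift along the world's x, y, z in mm; "yaw": the turn about the world's z in degrees. In form: [{"tx": .., "ty": .., "tz": .., "yaw": ..}, ...]. A call has 1 to 5 rows; each row is the pose to reach, as a shift and turn from the pose commanded when the call began; what a row does not reach only later rows make up. A row lasts 1/10 s, in which the tool goes at most 50 mm and 8.59 degrees, less where a joint would pass 70% of its speed; a pose out of reach is approached as far as the arm can. A call with a gripper value outside its range is refused whole. OPENING is the finger opening in mm, from 0 to 87, set as the call begins (- or left out, the last holds). The fingers move at their own pace and stop on an object; the grip force is fixed at half the most. Time passes only in rows, so rows that repeat a pose let the fingers close. It gives the time, the measured TCP pose, the force, the opening and the grip force at its end, in the units of the state.
- r.get_obs(): the state, without advancing time (a new reading comes with each control period).
- r.capture(name): name is "scene" or "side" or "wrist"; returns the picture (384x512x3 uint8, red, green, blue); there is no depth.
- r.camera_params(name): a dict with "K" (3x3 intrinsics, pixels), "rvec" (rotation vector, rad) and "tvec" (3), from world to camera coordinates, as OpenCV has them; the wrist camera has in their place "hand_eye" (4x4, takes a point from camera to tool coordinates, whose origin is the TCP and whose axes are the flange's). Camera axes: x right, y down, z forward; pixel columns grow to the right and rows downward; lengths in m; the calibration is good to about 2 mm. The wrist camera is an equidistant fisheye: a pixel r from the principal point sees the ray r / f radians off the axis. A picture is of the moment at which its call begins: read the wrist's pose just before it. camera_params takes no time and is no camera call.
- r.sign_off(): hands the job in; it is judged then, once.
The state is a dict: "clock": time; "qpos": joint angles; "joint_vel": joint speeds; "effort": joint torques, N m; "tool_pos": TCP position; "tcp_rot": TCP orientation; "ft_force": force on the tool from outside, world axes, zero at the start; "torque": the same for the moment, N m; "opening": finger opening in m; "grip_force": force on a finger pad.
Only numpy, scipy, OpenCV 4.12 (cv2) and the standard library are available. Lean on these libraries where they do the work, as an engineer would, in place of code of your own. Each camera call takes 0.05 s, during which the arm holds its last target. There are 200 camera calls.

TASK

Get the cup mould ready for storage: take the runner bar off it and scrub its cup-shaped cavity with the long brush, at least three strokes right down to the bottom, pulling the brush well up towards the mouth in between, then stand the brush upright in its stand again. Put the runner bar and every white trimming on the bench into the scrap bin. Close the scrubbed cup with the cover plate, centred over it between the two rails and pressed down flat and level on the mould; let go of everything and leave the jar, screwdriver and carton where they are.

Things in the scene. Friction and masses are not known exactly. Their poses are not given: they have to be found in the camera images.
- mould: Red steel mould half fixed on the bench, a block 140 (its x) x 180 (its y) x 80 mm high. Origin at the centre of its underside, z up. A round cup-shaped cavity, 64 mm across and 70 mm deep, opens in the middle of its top face. Two steel rails 6 mm high and 12 mm wide run along its x on the top face, their inner faces at y = +51 and -51 mm. It turns only a little from start to start.
- cup_floor (a point): Centre of the floor of the cup cavity, 10 mm above the mould's underside; axes as the mould's.
- cup_mouth (a point): Centre of the cavity's mouth, level with the mould's top face, 80 mm above its underside; axes as the mould's.
- brush: Loose long brush, 210 mm, about 0.18 kg, standing upright on its flat round foot; the tallest thing on the bench. Origin at the centre of the foot, z up the shaft. From the foot: round bristle head, stiff, 44 mm across, 0 to 70 mm; steel shaft 12 mm across to 120 mm; square wooden handle 22 x 22 mm (flats facing its x and y) to 210 mm.
- stand: Fixed low round steel cup in which the brush stands; 76 mm outside, 68 mm inside, 22 mm high, on a thin 96 mm flange, its inner floor 5 mm above the bench. Origin at the centre of its underside. It and the bin may change sides.
- bin: Fixed grey open scrap bin, 160 (its x) x 200 (its y) x 90 mm high, walls and floor 5 mm. Origin at the centre of its underside, z up. On the left or the right.
- cover: Loose square steel cover plate 90 x 90 x 8 mm, 0.22 kg, lying on the bench, with a black bar handle on top: 50 mm long along its x, 20 mm wide along its y, from 8 to 42 mm above the plate's underside. Origin at the centre of the plate's underside, z up.
- runner: Loose white plastic runner bar 110 (its x) x 22 (its y) x 20 mm high, lying across the mouth of the cup on the mould's top face, roughly along the rails. Origin at the centre of its underside.
- chunk1: Loose white plastic trimming, a block 70 (its x) x 28 (its y) x 24 mm high. Origin at the centre of its underside. May be absent.
- chunk2: Loose white plastic trimming, a stepped block 76 (its x) x 28 mm (its y), 30 mm high on its -x half and 18 mm on its +x half. Origin at the underside, 1 mm from the middle. May be absent.
- chunk3: Loose white plastic trimming, a slab 66 (its x) x 30 (its y) x 16 mm with a 30 x 30 mm raised lump in the middle, 28 mm high in all. Origin at the centre of its underside. May be absent.
- jar: Bystander: closed pale plastic jar, 66 mm across, 130 mm high, standing beyond the mould.
- screwdriver: Bystander: screwdriver lying beyond the mould.
- parcel: Bystander: small cardboard carton 90 x 130 x 60 mm beyond the mould.

How it is judged:
By the outcome, as a careful person would: the job done as asked, in the order asked, and still so for the second after the job is handed in, with the robot touching nothing.
Of chunk1, chunk2, chunk3 only 1 to 3 are there at a start; the rules pass over those that are not, and their reading is None.
At some moment in a run one of chunk1, chunk2, chunk3, cover may be knocked a few centimetres aside while the robot is not near it.
It also fails if it takes over 208 s, if anything falls off the work surface, if the arm or the gripper's body presses on something with over 40 N, if the wrist force passes 120 N, or if a joint passes its speed limit or range.

## Working session

There is one attempt and no reset: what is moved stays moved. The work goes in short steps, Python scripts to look and compute and a shell command to move; the robot and the scene stay as the last step left them, time stands still between calls to the robot, and variables do not carry over. Pictures are saved under pics/ and viewed, at most 14 in all, crops included, and the job is handed in when it is done.

```bash
mkdir -p pics
cat > h.py <<'E'
import numpy as np,cv2
from plant import r
from scipy.spatial.transform import Rotation as R
def save(n,f):
    im=r.capture(n); cv2.imwrite('pics/'+f,im[:,:,::-1]); return im
def ray(n,u,v,obs=None):
    p=r.camera_params(n);K=np.array(p['K'])
    if n=='wrist':
        d=np.array([(u-K[0,2])/K[0,0],(v-K[1,2])/K[1,1]]);t=np.hypot(*d)
        c=np.r_[d/max(t,1e-9)*np.sin(t),np.cos(t)]
        H=np.array(p['hand_eye']);o=obs or r.get_obs();Q=R.from_quat(o['tcp_rot']).as_matrix()
        return Q@H[:3,3]+o['tool_pos'],Q@H[:3,:3]@c
    M=cv2.Rodrigues(np.array(p['rvec'],float))[0];t=np.array(p['tvec'],float).ravel()
    return -M.T@t,M.T@np.linalg.inv(K)@[u,v,1]
def pl(n,u,v,z,obs=None):
    o,d=ray(n,u,v,obs);return o+d*(z-o[2])/d[2]
def proj(n,P):
    p=r.camera_params(n)
    return cv2.projectPoints(np.array([P],float),np.array(p['rvec'],float),np.array(p['tvec'],float),np.array(p['K'],float),None)[0].ravel()
E
python3 - <<'E'
from h import *
o=r.get_obs();print(o)
for n in('scene','side','wrist'):
    save(n,n+'0.png');p=r.camera_params(n);print(n,np.round(p['K'],1).tolist(),np.round(ray(n,256,192)[0],3),np.round(ray(n,256,192)[1],2))
a=cv2.imread('pics/scene0.png');b=cv2.imread('pics/side0.png');print(a.shape)
E
```

```text
{'clock': 0.0, 'qpos': array([-1.23422967,  0.33392066,  0.0398796 ,  1.46627861, -0.01336612,
        1.34329002, -0.05848862]), 'joint_vel': array([ 0.00019882, -0.00112627,  0.00042   , -0.00038953, -0.00077004,
        0.00113157, -0.00061165]), 'effort': array([ 1.46673341e-03, -6.56364655e+01,  1.33654419e+00, -4.03807926e+01,
       -5.94436331e-02,  4.49480605e-02,  1.95002535e-04]), 'tool_pos': array([0.27421161, 0.58881006, 0.22164946]), 'tcp_rot': array([ 2.16165242e-01,  9.76356453e-01, -8.08941242e-04, -1.04377669e-04]), 'ft_force': array([-0.33334668,  0.69609696,  0.18142243]), 'torque': array([-0.01992932,  0.02053488, -0.02897369]), 'grip_force': 0.0, 'opening': 0.08716962251019285}
scene [[358.3, 0.0, 247.3], [0.0, 358.3, 190.8], [0.0, 0.0, 1.0]] [ 1.165 -0.187  1.012] [-0.51  0.21 -0.84]
side [[392.7, 0.0, 248.3], [0.0, 392.7, 189.1], [0.0, 0.0, 1.0]] [ 0.098 -0.476  0.746] [ 0.54  0.48 -0.69]
wrist [[297.3, 0.0, 255.5], [0.0, 297.3, 197.4], [0.0, 0.0, 1.0]] [0.209 0.619 0.383] [ 0.22 -0.1  -0.97]
(384, 512, 3)
```

View pics/scene0.png

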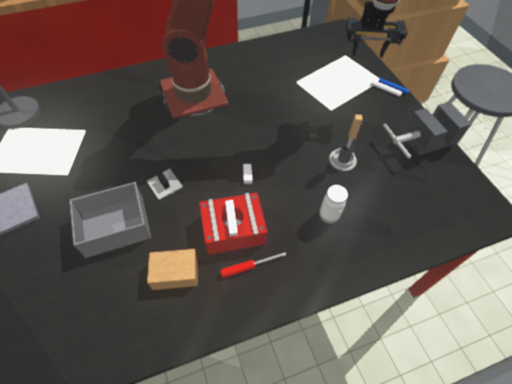

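View pics/side0.png

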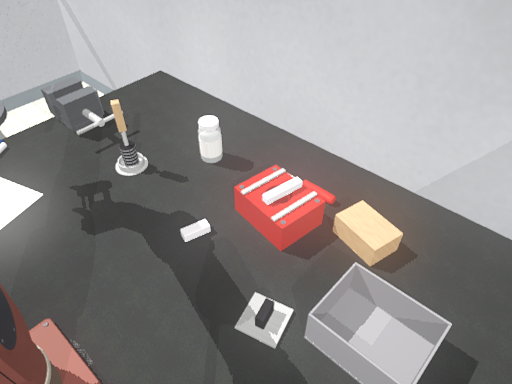

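The scene shows: bin around (110,218), cover (165,184), one white trimming (248,173), mould (233,222) with runner (231,217), brush in stand (343,158). In the side view the trimming is at (196,230), cover at (265,318), brush handle top (118,102). Now measuring with masks.

```bash
cat > m.py <<'E'
from h import *
def comp(n,im,lo,hi,box,mina=25,hsv=True):
    a=cv2.cvtColor(im,cv2.COLOR_BGR2HSV);m=cv2.inRange(a,lo,hi)
    x0,y0,x1,y1=box;k=np.zeros_like(m);k[y0:y1,x0:x1]=m[y0:y1,x0:x1]
    c=cv2.findContours(k,cv2.RETR_EXTERNAL,cv2.CHAIN_APPROX_NONE)[0]
    return sorted([q for q in c if cv2.contourArea(q)>=mina],key=cv2.contourArea)[::-1]
E
python3 - <<'E'
from m import *
im={n:cv2.imread(f'pics/{n}0.png') for n in('scene','side')}
def show(t,n,lo,hi,box,z,k=3):
    for q in comp(n,im[n],lo,hi,box)[:k]:
        b=cv2.boxPoints(cv2.minAreaRect(q));c=b.mean(0)
        print(t,n,'A',cv2.contourArea(q),'c',np.round(c,1),'world',np.round(pl(n,*c,z),3).tolist(),'corn',[np.round(pl(n,*x,z)[:2],3).tolist() for x in b])
W=((0,0,150),(179,60,255))
show('chunk','scene',*W,(235,155,265,190),.024);show('chunk','side',*W,(170,210,220,250),.024)
show('runner','scene',*W,(195,190,270,245),.1,4);show('runner','side',*W,(230,160,325,235),.1,4)
show('cover','scene',*W,(140,160,190,205),.008);show('cover','side',*W,(225,285,300,350),.008)
Wd=((8,80,80),(25,255,255))
show('brush','scene',*Wd,(340,105,370,145),.2);show('brush','side',*Wd,(105,90,135,140),.2)
show('stand','scene',*W,(320,140,365,175),.022);show('stand','side',*W,(105,145,155,180),.022)
Rd=((0,120,60),(6,255,255));show('mould','scene',*Rd,(190,185,275,255),.08);show('mould','side',*Rd,(225,160,327,245),.08)
G=((0,0,75),(179,40,200));show('bin','scene',*G,(60,175,155,260),.09);show('bin','side',*G,(295,260,455,384),.09)
A=cv2.resize(im['scene'][150:270,130:280],None,fx=4,fy=4,interpolation=2)
B=cv2.resize(im['side'][160:350,170:330],None,fx=3,fy=3,interpolation=2)
cv2.imwrite('pics/cA.png',A);cv2.imwrite('pics/cB.png',B)
E
```

```text
chunk scene A 121.5 c [247.5 173. ] world [0.481, 0.064, 0.024] corn [[0.439, 0.063], [0.45, 0.093], [0.522, 0.066], [0.511, 0.037]]
chunk side A 384.5 c [195.2 229.5] world [0.468, 0.054, 0.024] corn [[0.443, 0.086], [0.514, 0.065], [0.493, 0.022], [0.425, 0.044]]
runner scene A 270.5 c [233.  217.2] world [0.669, -0.049, 0.1] corn [[0.606, -0.053], [0.616, -0.015], [0.729, -0.046], [0.719, -0.082]]
runner scene A 135.5 c [250.8 213.2] world [0.674, 0.004, 0.1] corn [[0.603, 0.008], [0.604, 0.022], [0.741, -0.0], [0.74, -0.012]]
runner scene A 130.5 c [212.9 219.6] world [0.657, -0.107, 0.1] corn [[0.585, -0.102], [0.587, -0.09], [0.724, -0.111], [0.722, -0.123]]
runner side A 476.0 c [282.1 189.6] world [0.654, -0.062, 0.1] corn [[0.602, -0.036], [0.732, -0.037], [0.708, -0.089], [0.584, -0.085]]
runner side A 241.5 c [293.7 205.9] world [0.629, -0.117, 0.1] corn [[0.567, -0.099], [0.704, -0.12], [0.695, -0.135], [0.56, -0.114]]
runner side A 207.5 c [263.1 180.8] world [0.648, -0.007, 0.1] corn [[0.584, 0.011], [0.724, -0.01], [0.714, -0.026], [0.577, -0.005]]
cover scene A 205.0 
[... 1021 characters left out ...]
.023], [0.747, -0.155]]
mould side A 3957.0 c [281.4 200.8] world [0.639, -0.073, 0.08] corn [[0.552, 0.037], [0.806, 0.088], [0.725, -0.181], [0.517, -0.192]]
bin scene A 4359.5 c [107.4 219.4] world [0.544, -0.396, 0.09] corn [[0.428, -0.518], [0.434, -0.286], [0.653, -0.283], [0.641, -0.492]]
bin scene A 259.5 c [ 69.5 185.5] world [0.382, -0.49, 0.09] corn [[0.33, -0.515], [0.35, -0.459], [0.432, -0.466], [0.412, -0.521]]
bin scene A 66.5 c [150.5 185. ] world [0.467, -0.253, 0.09] corn [[0.428, -0.256], [0.436, -0.235], [0.503, -0.249], [0.496, -0.27]]
bin side A 14511.5 c [374.5 321.5] world [0.504, -0.397, 0.09] corn [[0.324, -0.357], [0.516, -0.209], [0.733, -0.448], [0.495, -0.543]]
```

View pics/cA.png

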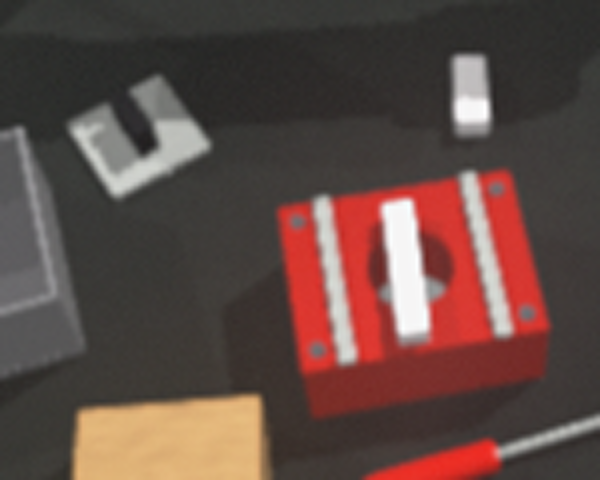

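View pics/cB.png

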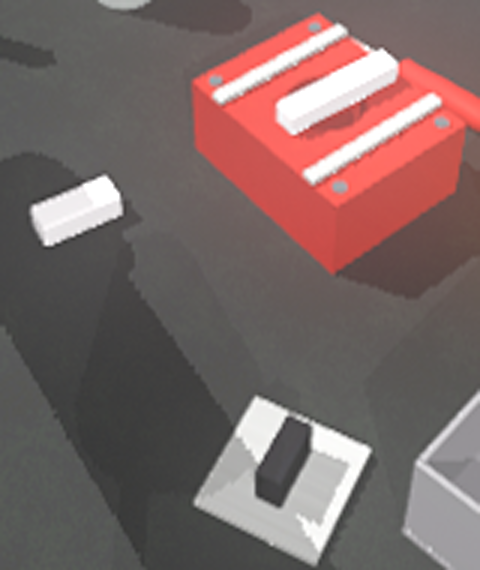

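The crops show a plain trimming at cA (470,95), rails at cA (322,200)-(347,360) and (468,175)-(503,333), runner between them; in cB rails (217,98)-(345,30) and (307,178)-(438,100), cover handle (268,500)-(298,425).

Run:
```python
from m import *
def tri(a,b):
    A=[];y=[]
    for n,uv in(('scene',a),('side',b)):
        o,d=ray(n,*uv);d/=np.linalg.norm(d);P=np.eye(3)-np.outer(d,d);A.append(P);y.append(P@o)
    x=np.linalg.lstsq(np.vstack(A),np.hstack(y),rcond=None)[0];return np.round(x,4)
cA=lambda x,y:(130+x/4,150+y/4);cB=lambda x,y:(170+x/3,160+y/3)
print('brush',tri((355.5,125.6),(118.6,117.4)), pl('scene',355.5,125.6,.17),pl('side',118.6,117.4,.17))
print('chunk',tri((247.5,173),(195.2,229.5)))
print('runner',tri((233-1.5,216),(282.1,188.5)))
for n,c,pts in(('scene',cA,[(322,200),(347,360),(468,175),(503,333)]),('side',cB,[(307,178),(438,100),(217,98),(345,30)])):
    P=np.array([pl(n,*c(*p),.086)[:2] for p in pts]);d=P[1]-P[0]+P[3]-P[2]
    print('mould',P.mean(0),np.degrees(np.arctan2(d[1],d[0])),np.linalg.norm(d)/2,P.round(3).tolist())
for n,c,pts in(('scene',cA,[(118,198),(210,148),(160,76),(68,125)]),('side',cB,[(195,503),(318,565),(371,449),(258,396)])):
    P=np.array([pl(n,*c(*p),.007)[:2] for p in pts]);print('cover',P.mean(0),[np.degrees(np.arctan2(*(P[(i+1)%4]-P[i])[::-1])).round(1) for i in range(4)],P.round(3).tolist())
P=[pl('side',*cB(*p),.042)[:2] for p in((270,476),(298,420))];print('handle',P)
for n,pts in(('scene',[(71,199),(138,184),(149,236),(80,254)]),('side',[(308,325),(358,268),(447,324),(408,388)])):
    P=np.array([pl(n,*p,.09)[:2] for p in pts]);print('bin',P.mean(0),P.round(3).tolist())
P=[pl('scene',343,160,.0)];print('stand flange',P,pl('side',132,165,0))
```

```text
brush [0.5252 0.4148 0.1661] [0.52383831 0.41771304 0.17      ] [0.52146632 0.4003868  0.17      ]
chunk [0.474  0.0656 0.0118]
runner [ 0.6619 -0.0535  0.0942]
mould [ 0.65739498 -0.04747311] -9.450420400876425 0.13724886522728585 [[0.581, -0.092], [0.716, -0.115], [0.598, 0.02], [0.734, -0.003]]
mould [ 0.65158505 -0.05544434] -9.923432216934598 0.13819175035499454 [[0.574, -0.099], [0.71, -0.123], [0.593, 0.012], [0.729, -0.012]]
cover [ 0.41611482 -0.21208656] [np.float64(105.0), np.float64(-166.1), np.float64(-74.2), np.float64(15.5)] [[0.472, -0.243], [0.449, -0.158], [0.36, -0.181], [0.384, -0.267]]
cover [ 0.41205743 -0.21951227] [np.float64(-75.5), np.float64(16.1), np.float64(103.9), np.float64(-165.3)] [[0.357, -0.188], [0.379, -0.276], [0.467, -0.25], [0.446, -0.164]]
handle [array([ 0.3902759 , -0.22445972]), array([ 0.43348699, -0.21142661])]
bin [ 0.53819333 -0.38859427] [[0.435, -0.49], [0.449, -0.289], [0.64, -0.293], [0.629, -0.483]]
bin [ 0.50706827 -0.40369856] [[0.419, -0.313], [0.585, -0.314], [0.586, -0.494], [0.439, -0.493]]
stand flange [array([0.52783201, 0.41304186, 0.        ])] [0.52399076 0.40483864 0.        ]
```

```bash
python3 -m pendant '[{"tx":0,"ty":0,"tz":50},{"tx":25,"ty":-42,"tz":80},{"tx":50,"ty":-84,"tz":80,"yaw":5},{"tx":75,"ty":-126,"tz":80,"yaw":10},{"tx":95,"ty":-160,"tz":80,"yaw":15}]'
python3 -m pendant '[{"tx":25,"ty":-42},{"tx":50,"ty":-84},{"tx":75,"ty":-126},{"tx":95,"ty":-160},{"tx":95,"ty":-160}]'
python3 -m pendant '[{"tx":25,"ty":-42},{"tx":50,"ty":-84},{"tx":75,"ty":-126},{"tx":95,"ty":-160},{"tx":95,"ty":-160}]'
python3 -m pendant '[{"tx":25,"ty":-42},{"tx":50,"ty":-84},{"tx":75,"ty":-126,"tz":-20},{"tx":95,"ty":-160,"tz":-50},{"tx":95,"ty":-160,"tz":-50}]'
python3 -m pendant '[{},{}]'
python3 - <<'E'
from h import *
save('wrist','w1.png')
E
```

```text
invalid input
invalid input
invalid input
invalid input
invalid input
```

View pics/w1.png

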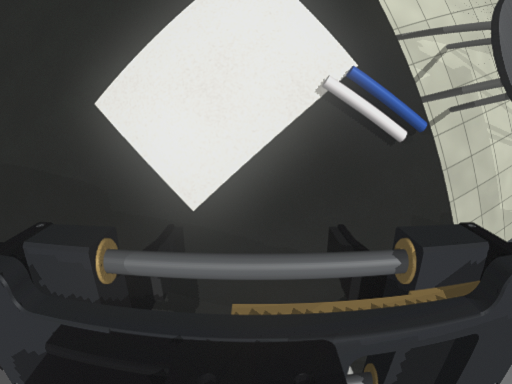

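The wrist view shows only the paper and pens (move refused: all keys needed); fingers at the bottom, rows 230–320.

```bash
python3 -m pendant '[{"tx":0,"ty":0,"tz":50,"yaw":0},{"tx":25,"ty":-42,"tz":80,"yaw":0},{"tx":50,"ty":-84,"tz":80,"yaw":5},{"tx":75,"ty":-126,"tz":80,"yaw":10},{"tx":95,"ty":-160,"tz":80,"yaw":15}]'
python3 -m pendant '[{"tx":25,"ty":-42,"tz":0,"yaw":0},{"tx":50,"ty":-84,"tz":0,"yaw":0},{"tx":75,"ty":-126,"tz":0,"yaw":0},{"tx":95,"ty":-160,"tz":0,"yaw":0},{"tx":95,"ty":-160,"tz":0,"yaw":0}]'
python3 -m pendant '[{"tx":25,"ty":-42,"tz":0,"yaw":0},{"tx":50,"ty":-84,"tz":0,"yaw":0},{"tx":75,"ty":-126,"tz":0,"yaw":0},{"tx":95,"ty":-160,"tz":0,"yaw":0},{"tx":95,"ty":-160,"tz":0,"yaw":0}]'
python3 -m pendant '[{"tx":25,"ty":-42,"tz":0,"yaw":0},{"tx":50,"ty":-84,"tz":0,"yaw":0},{"tx":75,"ty":-126,"tz":-20,"yaw":0},{"tx":95,"ty":-160,"tz":-50,"yaw":0},{"tx":95,"ty":-160,"tz":-50,"yaw":0}]'
python3 -m pendant '[{"tx":0,"ty":0,"tz":0,"yaw":0},{"tx":0,"ty":0,"tz":0,"yaw":0},{"tx":0,"ty":0,"tz":0,"yaw":0}]'
python3 - <<'E'
from h import *
save('wrist','w2.png');print(r.get_obs()['qpos'])
E
```

```text
clock: 0.7
tool_pos: [0.3707, 0.4269, 0.3029]
tcp_rot: [0.086, 0.996, 0.0, 0.0]
ft_force: [-0.8, 0.4, 0.2]
opening: 0.0872
grip_force: 0.0
clock: 1.2
tool_pos: [0.4676, 0.263, 0.3029]
tcp_rot: [0.092, 0.996, -0.001, 0.001]
ft_force: [-0.1, 0.4, -0.0]
opening: 0.0873
grip_force: 0.0
clock: 1.7
tool_pos: [0.5613, 0.103, 0.3025]
tcp_rot: [0.091, 0.996, -0.001, 0.001]
ft_force: [0.2, 0.9, 0.8]
opening: 0.0868
grip_force: 0.0
clock: 2.2
tool_pos: [0.6536, -0.0561, 0.2477]
tcp_rot: [0.09, 0.996, -0.002, -0.003]
ft_force: [-1.4, -0.1, 0.3]
opening: 0.0868
grip_force: 0.0
clock: 2.5
tool_pos: [0.6546, -0.0487, 0.2536]
tcp_rot: [0.086, 0.996, 0.001, 0.001]
ft_force: [0.7, -0.6, 0.5]
opening: 0.0872
grip_force: 0.0
[-0.37913629  0.35720185  0.51796386  1.42341468 -0.17751574  1.40570098
  1.53951403]
```

View pics/w2.png

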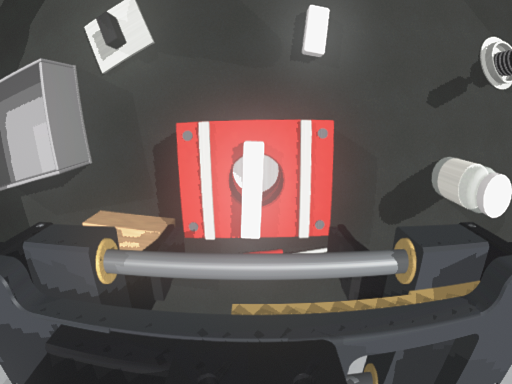

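Wrist view: mould (256,180) with rails at cols 206/305, runner (252,190), cover (118,36), trimming (316,30), stand at (503,63), jar (475,188).

Run:
```python
from m import *
im=cv2.imread('pics/w2.png')
def f(t,lo,hi,box,z,k=1,ma=25):
    for q in comp('wrist',im,lo,hi,box,ma)[:k]:
        P=np.array([pl('wrist',*p[0],z)[:2] for p in q])*1000
        c,s,a=cv2.minAreaRect(P.astype(np.float32));print(t,np.round(c,1),np.round(s,1),round(a,1))
W=((0,0,165),(179,60,255))
f('runner',*W,(236,138,268,240),.1,2)
f('rails',*W,(195,118,216,241),.086);f('rails',*W,(297,118,314,240),.086)
f('mould',(0,120,60),(6,255,255),(170,115,340,240),.08)
f('chunk',*W,(295,0,340,62),.02);f('cover',*W,(80,0,160,80),.008)
P=np.array([pl('wrist',*p,.08)[:2] for p in((187,135),(322,133),(194,227),(319,224))]);print('bolts',P.mean(0),P.round(3).tolist())
for e in((232,171),(280,171),(256,150)):print('hole',pl('wrist',*e,.08))
P=np.array([pl('wrist',*p,.007)[:2] for p in((85,30),(132,-2),(153,41),(104,73))]);print('cover',P.mean(0))
```

```text
runner [661.1 -53.9] [ 33.6 110.1] 80.6
rails [ 645.  -104.3] [ 12.7 139.7] 81.1
rails [662.8   7.5] [ 12.6 138.4] 81.1
mould [654.  -48.5] [100.9 140.1] 81.2
chunk [475.1  64.9] [30.5 74.5] 72.6Traceback (most recent call last):
  File "<stdin>", line 11, in <module>
  File "<stdin>", line 5, in f
  File "h.py", line 16, in pl
    o,d=ray(n,u,v,obs);return o+d*(z-o[2])/d[2]
        ~~~^^^^^^^^^^^
  File "h.py", line 7, in ray
    p=r.camera_params(n);K=np.array(p['K'])
ValueError: time passes only in moves, steps and waits
```

```bash
cat >> h.py <<'E'
import functools
_cp=r.camera_params
class _R:
    pass
PAR={n:_cp(n) for n in('scene','side','wrist')}
def ray(n,u,v,obs=None):
    p=PAR[n];K=np.array(p['K'])
    if n=='wrist':
        global _O
        if obs is None:
            if '_O' not in globals():_O=r.get_obs()
            obs=_O
        d=np.array([(u-K[0,2])/K[0,0],(v-K[1,2])/K[1,1]]);t=np.hypot(*d)
        c=np.r_[d/max(t,1e-9)*np.sin(t),np.cos(t)]
        H=np.array(p['hand_eye']);Q=R.from_quat(obs['tcp_rot']).as_matrix()
        return Q@H[:3,3]+obs['tool_pos'],Q@H[:3,:3]@c
    M=cv2.Rodrigues(np.array(p['rvec'],float))[0];t=np.array(p['tvec'],float).ravel()
    return -M.T@t,M.T@np.linalg.inv(K)@[u,v,1]
E
python3 - <<'E'
from m import *
for t,z,pts in(('runner',.1,((245,142),(264,142),(261,238),(241,238))),('bolts',.08,((187,135),(322,133),(319,224),(194,227))),('cover',.007,((85,30),(132,-2),(153,41),(104,73))),('hole',.08,((232,171),(280,171),(256,150))),('bin',.09,((39,61),(75,67),(91,162),(0,187))),('stand',.02,((484,55),(503,40)))):
    P=np.array([pl('wrist',*p,z)[:2] for p in pts])*1000;print(t,P.mean(0).round(1),P.round(1).tolist())
p=pl('wrist',300,180,.08);print(np.array(r.get_obs()['tool_pos']))
E
```

```text
runner [661.8 -52.8] [[606.7, -51.3], [610.2, -31.6], [717.1, -52.9], [713.1, -75.5]]
bolts [654.5 -48.4] [[587.8, -115.9], [612.0, 35.9], [720.3, 18.8], [697.7, -132.2]]
cover [ 415.3 -211.9] [[387.0, -266.2], [362.8, -181.5], [443.4, -158.0], [468.0, -242.0]]
hole [635.1 -44.4] [[638.3, -72.8], [647.8, -18.7], [619.3, -41.6]]
bin [ 522.9 -301.9] [[440.3, -298.1], [470.3, -240.1], [592.1, -242.0], [588.7, -427.4]]
stand [500.8 386.5] [[516.1, 356.5], [485.5, 416.6]]
[ 0.65459798 -0.04897617  0.25368401]
```

```bash
python3 -m pendant '[{"tx":7,"ty":-4,"tz":-40,"yaw":-2},{"tx":7,"ty":-4,"tz":-80,"yaw":-2},{"tx":7,"ty":-4,"tz":-120,"yaw":-2},{"tx":7,"ty":-4,"tz":-150,"yaw":-2},{"tx":7,"ty":-4,"tz":-158,"yaw":-2}]' 50
python3 -m pendant '[{"tx":0,"ty":0,"tz":0,"yaw":0},{"tx":0,"ty":0,"tz":0,"yaw":0},{"tx":0,"ty":0,"tz":0,"yaw":0}]'
```

```text
clock: 3.05
tool_pos: [0.6595, -0.0532, 0.0916]
tcp_rot: [0.103, 0.995, 0.0, -0.002]
ft_force: [-0.9, -0.2, 0.3]
opening: 0.0554
grip_force: 0.0
clock: 3.35
tool_pos: [0.6627, -0.0548, 0.0969]
tcp_rot: [0.104, 0.995, 0.0, 0.002]
ft_force: [-0.2, 0.8, 0.7]
opening: 0.0502
grip_force: 0.0
```

```bash
python3 -m pendant '[{"tx":0,"ty":2,"tz":-6,"yaw":0},{"tx":0,"ty":2,"tz":-11,"yaw":0},{"tx":0,"ty":2,"tz":-11,"yaw":0},{"tx":0,"ty":2,"tz":-11,"yaw":0}]'
python3 -m pendant '[{"tx":0,"ty":0,"tz":0,"yaw":0},{"tx":0,"ty":0,"tz":0,"yaw":0},{"tx":0,"ty":0,"tz":0,"yaw":0},{"tx":0,"ty":0,"tz":0,"yaw":0},{"tx":0,"ty":0,"tz":0,"yaw":0}]' 10
python3 -m pendant '[{"tx":0,"ty":0,"tz":0,"yaw":0},{"tx":0,"ty":0,"tz":0,"yaw":0},{"tx":0,"ty":0,"tz":0,"yaw":0},{"tx":0,"ty":0,"tz":20,"yaw":0},{"tx":0,"ty":0,"tz":50,"yaw":0}]'
```

```text
clock: 3.75
tool_pos: [0.6612, -0.0528, 0.0833]
tcp_rot: [0.104, 0.995, -0.0, -0.0]
ft_force: [0.4, -0.3, -0.4]
opening: 0.0496
grip_force: 0.0
clock: 4.25
tool_pos: [0.6614, -0.0528, 0.0836]
tcp_rot: [0.104, 0.995, -0.0, 0.0]
ft_force: [-0.7, 0.0, -0.7]
opening: 0.0217
grip_force: 30.0
clock: 4.75
tool_pos: [0.6599, -0.0525, 0.1321]
tcp_rot: [0.104, 0.995, -0.0, -0.002]
ft_force: [1.0, 0.3, -0.3]
opening: 0.0214
grip_force: 30.0
```

```bash
python3 -m pendant '[{"tx":0,"ty":0,"tz":45,"yaw":0},{"tx":-15,"ty":-45,"tz":50,"yaw":0},{"tx":-32,"ty":-90,"tz":50,"yaw":0},{"tx":-48,"ty":-135,"tz":50,"yaw":0},{"tx":-65,"ty":-180,"tz":50,"yaw":0}]'
python3 -m pendant '[{"tx":-16,"ty":-45,"tz":0,"yaw":0},{"tx":-32,"ty":-90,"tz":0,"yaw":0},{"tx":-48,"ty":-135,"tz":0,"yaw":0},{"tx":-65,"ty":-180,"tz":0,"yaw":0},{"tx":-80,"ty":-192,"tz":0,"yaw":0}]'
python3 -m pendant '[{"tx":0,"ty":0,"tz":0,"yaw":0},{"tx":0,"ty":0,"tz":0,"yaw":0}]'
python3 - <<'E'
from h import *
save('scene','s2.png');save('side','d2.png')
a=cv2.imread('pics/side0.png');b=cv2.imread('pics/d2.png')
cv2.imwrite('pics/c2.png',np.hstack([cv2.resize(cv2.imread('pics/s2.png')[130:300,50:270],(400,309)),cv2.resize(b[150:384,180:480],(396,309))]))
E
```

```text
clock: 5.25
tool_pos: [0.5956, -0.2342, 0.1837]
tcp_rot: [0.104, 0.995, 0.0, 0.0]
ft_force: [0.1, -1.1, -0.1]
opening: 0.0214
grip_force: 30.0
clock: 5.75
tool_pos: [0.513, -0.4304, 0.1835]
tcp_rot: [0.107, 0.994, -0.002, -0.001]
ft_force: [-0.8, -0.4, -0.9]
opening: 0.0215
grip_force: 30.0
clock: 5.95
tool_pos: [0.5165, -0.4243, 0.1834]
tcp_rot: [0.104, 0.995, 0.0, 0.0]
ft_force: [-0.2, 1.2, -1.0]
opening: 0.0214
grip_force: 30.0
```

View pics/c2.png

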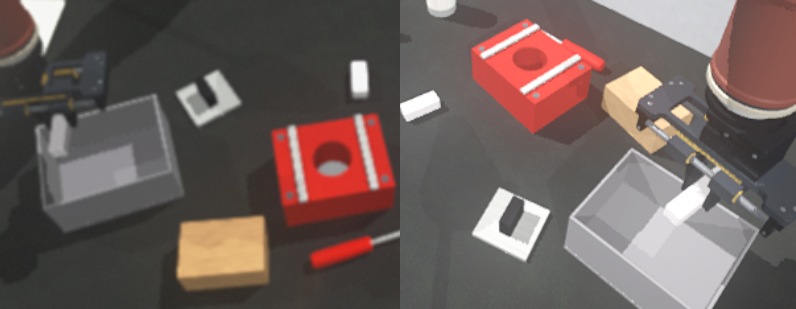

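The composite shows the runner held over the bin (left at (60,140), right at (687,203)), cup open at (330,160), and the trimming and cover unmoved.

Run:
```python
from h import *
s=lambda x,y:(50+x/1.818,130+y/1.818);d=lambda x,y:(180+(x-400)/1.32,150+y/1.32)
for p in((37,130),(160,95),(180,160),(50,207)):print('scene',pl('scene',*s(*p),.09).round(3))
for p in((567,218),(632,151),(760,228)):print('side',pl('side',*d(*p),.09).round(3))
```

```text
scene [ 0.443 -0.493  0.09 ]
scene [ 0.443 -0.287  0.09 ]
scene [ 0.582 -0.281  0.09 ]
scene [ 0.595 -0.486  0.09 ]
side [ 0.432 -0.3    0.09 ]
side [ 0.59  -0.306  0.09 ]
side [ 0.595 -0.501  0.09 ]
```

```bash
python3 -m pendant '[{"tx":-2,"ty":-2,"tz":-40,"yaw":0},{"tx":-2,"ty":-2,"tz":-80,"yaw":0},{"tx":-2,"ty":-2,"tz":-110,"yaw":0},{"tx":-2,"ty":-2,"tz":-118,"yaw":0},{"tx":-2,"ty":-2,"tz":-118,"yaw":0}]'
python3 -m pendant '[{"tx":0,"ty":0,"tz":0,"yaw":0},{"tx":0,"ty":0,"tz":0,"yaw":0},{"tx":0,"ty":0,"tz":0,"yaw":0},{"tx":0,"ty":0,"tz":0,"yaw":0}]' 45
python3 -m pendant '[{"tx":0,"ty":0,"tz":45,"yaw":0},{"tx":0,"ty":0,"tz":90,"yaw":0},{"tx":0,"ty":0,"tz":140,"yaw":0},{"tx":0,"ty":0,"tz":190,"yaw":0},{"tx":0,"ty":50,"tz":210,"yaw":0}]'
```

```text
clock: 6.55
tool_pos: [0.5148, -0.4253, 0.0647]
tcp_rot: [0.103, 0.995, 0.001, -0.001]
ft_force: [0.8, -0.2, 0.1]
opening: 0.0214
grip_force: 30.0
clock: 6.95
tool_pos: [0.5148, -0.4271, 0.0666]
tcp_rot: [0.104, 0.995, -0.0, 0.001]
ft_force: [-0.8, -0.6, 0.2]
opening: 0.0428
grip_force: 0.0
clock: 7.45
tool_pos: [0.5128, -0.3871, 0.2801]
tcp_rot: [0.109, 0.994, -0.004, 0.003]
ft_force: [-0.0, 0.2, 0.7]
opening: 0.0451
grip_force: 0.0
```

```bash
python3 -m pendant '[{"tx":4,"ty":48,"tz":0,"yaw":0},{"tx":8,"ty":96,"tz":10,"yaw":0},{"tx":12,"ty":144,"tz":20,"yaw":0},{"tx":16,"ty":192,"tz":20,"yaw":0},{"tx":18,"ty":200,"tz":20,"yaw":0}]' 60
python3 -m pendant '[{"tx":4,"ty":48,"tz":0,"yaw":0},{"tx":8,"ty":96,"tz":0,"yaw":0},{"tx":12,"ty":144,"tz":0,"yaw":0},{"tx":16,"ty":192,"tz":0,"yaw":0},{"tx":18,"ty":200,"tz":0,"yaw":0}]'
python3 -m pendant '[{"tx":4,"ty":48,"tz":0,"yaw":0},{"tx":8,"ty":96,"tz":0,"yaw":0},{"tx":12,"ty":144,"tz":0,"yaw":0},{"tx":16,"ty":192,"tz":0,"yaw":0},{"tx":18,"ty":200,"tz":0,"yaw":0}]'
python3 -m pendant '[{"tx":4,"ty":48,"tz":0,"yaw":0},{"tx":8,"ty":96,"tz":0,"yaw":0},{"tx":12,"ty":144,"tz":0,"yaw":0},{"tx":0,"ty":192,"tz":0,"yaw":0},{"tx":0,"ty":197,"tz":0,"yaw":0}]'
python3 -m pendant '[{"tx":0,"ty":0,"tz":0,"yaw":0},{"tx":0,"ty":0,"tz":0,"yaw":0},{"tx":0,"ty":0,"tz":0,"yaw":0}]'
python3 - <<'E'
from h import *
o=r.get_obs();save('wrist','w3.png');print(o['tool_pos'],o['tcp_rot'])
cv2.imwrite('pics/w3c.png',cv2.resize(cv2.imread('pics/w3.png')[60:260,130:390],None,fx=3,fy=3))
E
```

```text
clock: 7.95
tool_pos: [0.5337, -0.1736, 0.2949]
tcp_rot: [0.1, 0.995, 0.001, 0.001]
ft_force: [0.2, 0.2, -0.5]
opening: 0.0597
grip_force: 0.0
clock: 8.45
tool_pos: [0.5503, 0.0264, 0.294]
tcp_rot: [0.1, 0.995, 0.001, -0.0]
ft_force: [0.2, -0.6, -0.0]
opening: 0.0599
grip_force: 0.0
clock: 8.95
tool_pos: [0.5672, 0.2263, 0.2933]
tcp_rot: [0.1, 0.995, 0.001, -0.001]
ft_force: [0.4, 0.2, 0.7]
opening: 0.06
grip_force: 0.0
clock: 9.45
tool_pos: [0.5649, 0.4237, 0.2925]
tcp_rot: [0.1, 0.995, 0.001, -0.002]
ft_force: [-0.4, 0.5, 0.1]
opening: 0.06
grip_force: 0.0
clock: 9.75
tool_pos: [0.5697, 0.4142, 0.2947]
tcp_rot: [0.106, 0.994, -0.0, 0.0]
ft_force: [0.5, -0.5, 0.0]
opening: 0.0595
grip_force: 0.0
[0.56965303 0.41422121 0.29466771] [ 1.05793729e-01  9.94387966e-01 -1.87721881e-04  4.74866239e-04]
```

View pics/w3c.png

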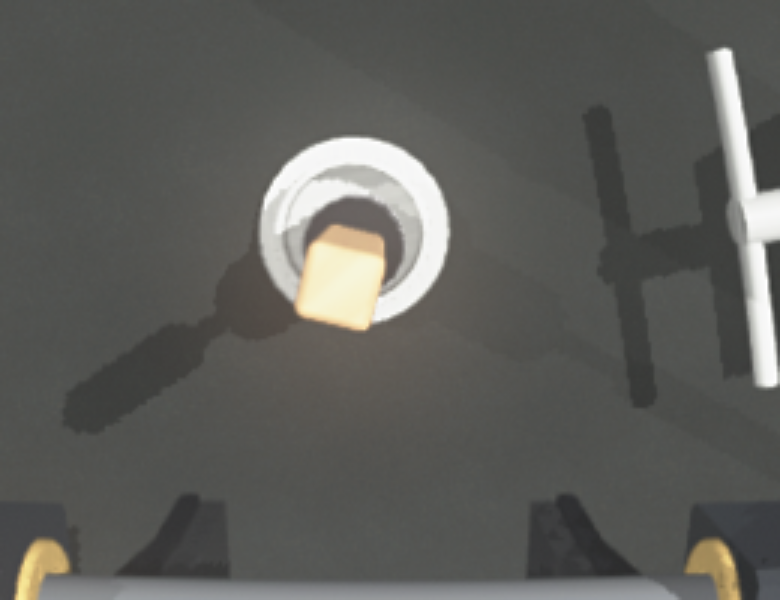

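The crop shows the handle's square top with corners (313,245),(385,258),(370,330),(297,314), and the stand ring centred on (355,230).

Run:
```python
from h import *
O=r.get_obs();f=lambda x,y,z:pl('wrist',130+x/3,60+y/3,z,O)*1000
P=np.array([f(x,y,.215)[:2] for x,y in((313,245),(385,258),(370,330),(297,314))]);print(P.round(1).tolist(),P.mean(0))
e=[P[(i+1)%4]-P[i] for i in range(4)];print([(np.linalg.norm(v).round(1),np.degrees(np.arctan2(v[1],v[0])).round(1)) for v in e])
for z in(.002,.022):
  E=np.array([f(x,y,z)[:2] for x,y in((260,230),(450,230),(355,137),(357,325))]);print('ring',z,E.round(1).tolist(),(E[0]+E[1])/2,(E[2]+E[3])/2)
b=np.array([f(x,y,.07)[:2] for x,y in((302,240),(404,240))]);print('head',b.mean(0),b)
q=O['tcp_rot'];print(O['tool_pos'],2*np.degrees(np.arctan2(q[1],q[0]))-90)
```

```text
[[514.1, 409.2], [521.8, 427.4], [540.3, 419.3], [531.6, 400.7]] [526.95960374 414.15509616]
[(np.float64(19.8), np.float64(67.3)), (np.float64(20.2), np.float64(-23.8)), (np.float64(20.5), np.float64(-114.9)), (np.float64(19.5), np.float64(154.1))]
ring 0.002 [[513.6, 366.5], [534.4, 460.8], [478.1, 423.8], [572.5, 404.1]] [523.99429384 413.65324182] [525.27274235 413.97577928]
ring 0.022 [[513.0, 369.3], [532.8, 459.5], [479.0, 424.1], [569.3, 405.3]] [522.9082836  414.35564832] [524.13040859 414.66397601]
head [524.58936209 414.28536723] [[519.86158368 392.77280878]
 [529.3171405  435.79792567]]
[0.56951663 0.414501   0.2947664 ] 77.86921980442008
```

```bash
python3 -m pendant '[{"tx":-22,"ty":0,"tz":0,"yaw":-6},{"tx":-43,"ty":0,"tz":0,"yaw":-11.5},{"tx":-43,"ty":0,"tz":0,"yaw":-11.5},{"tx":-43,"ty":0,"tz":0,"yaw":-11.5},{"tx":-43,"ty":0,"tz":-30,"yaw":-11.5}]'
python3 -m pendant '[{"tx":0,"ty":0,"tz":-30,"yaw":0},{"tx":0,"ty":0,"tz":-60,"yaw":0},{"tx":0,"ty":0,"tz":-90,"yaw":0},{"tx":0,"ty":0,"tz":-100,"yaw":0},{"tx":0,"ty":0,"tz":-100,"yaw":0}]'
python3 -m pendant '[{"tx":0,"ty":0,"tz":0,"yaw":0},{"tx":0,"ty":0,"tz":0,"yaw":0}]'
```

```text
clock: 10.3
tool_pos: [0.5282, 0.4168, 0.2683]
tcp_rot: [0.203, 0.979, 0.003, 0.003]
ft_force: [0.4, 0.9, -0.8]
opening: 0.06
grip_force: 0.0
clock: 10.8
tool_pos: [0.5256, 0.4155, 0.1627]
tcp_rot: [0.204, 0.979, -0.001, -0.001]
ft_force: [-0.5, 0.1, -0.1]
opening: 0.06
grip_force: 0.0
clock: 11.0
tool_pos: [0.5265, 0.4171, 0.1661]
tcp_rot: [0.203, 0.979, 0.001, 0.001]
ft_force: [-0.2, -0.2, 0.1]
opening: 0.06
grip_force: 0.0
```

```bash
python3 -m pendant '[{"tx":0,"ty":-2,"tz":0,"yaw":0},{"tx":0,"ty":-2,"tz":0,"yaw":0},{"tx":0,"ty":-2,"tz":0,"yaw":0},{"tx":0,"ty":-2,"tz":0,"yaw":0},{"tx":0,"ty":-2,"tz":0,"yaw":0}]' 10
python3 -m pendant '[{"tx":0,"ty":0,"tz":0,"yaw":0},{"tx":0,"ty":0,"tz":0,"yaw":0},{"tx":0,"ty":0,"tz":0,"yaw":0},{"tx":0,"ty":0,"tz":0,"yaw":0}]'
python3 -m pendant '[{"tx":0,"ty":0,"tz":20,"yaw":0},{"tx":0,"ty":0,"tz":60,"yaw":0},{"tx":0,"ty":0,"tz":100,"yaw":0},{"tx":0,"ty":0,"tz":135,"yaw":0},{"tx":0,"ty":0,"tz":135,"yaw":0}]'
python3 -m pendant '[{"tx":0,"ty":0,"tz":0,"yaw":0},{"tx":0,"ty":0,"tz":0,"yaw":0}]'
```

```text
clock: 11.5
tool_pos: [0.5253, 0.4147, 0.1642]
tcp_rot: [0.203, 0.979, -0.0, -0.0]
ft_force: [0.2, 0.1, -0.4]
opening: 0.0281
grip_force: 0.0
clock: 11.9
tool_pos: [0.5254, 0.4146, 0.1641]
tcp_rot: [0.203, 0.979, -0.0, 0.0]
ft_force: [0.8, 0.1, -0.8]
opening: 0.0221
grip_force: 29.6
clock: 12.4
tool_pos: [0.5269, 0.4157, 0.305]
tcp_rot: [0.203, 0.979, 0.003, 0.002]
ft_force: [-0.3, -0.4, -1.3]
opening: 0.0223
grip_force: 29.4
clock: 12.6
tool_pos: [0.5248, 0.4144, 0.2972]
tcp_rot: [0.203, 0.979, -0.001, -0.001]
ft_force: [-0.8, -0.5, -2.0]
opening: 0.0222
grip_force: 29.4
```

```bash
python3 -m pendant '[{"tx":12,"ty":-42,"tz":10,"yaw":0},{"tx":24,"ty":-84,"tz":10,"yaw":0},{"tx":36,"ty":-126,"tz":10,"yaw":0},{"tx":46,"ty":-166,"tz":10,"yaw":0},{"tx":52,"ty":-186,"tz":10,"yaw":0}]'
python3 -m pendant '[{"tx":12,"ty":-42,"tz":0,"yaw":0},{"tx":24,"ty":-84,"tz":0,"yaw":0},{"tx":36,"ty":-126,"tz":0,"yaw":0},{"tx":46,"ty":-166,"tz":0,"yaw":0},{"tx":52,"ty":-186,"tz":0,"yaw":0}]'
python3 -m pendant '[{"tx":12,"ty":-42,"tz":0,"yaw":0},{"tx":20,"ty":-70,"tz":0,"yaw":0},{"tx":25,"ty":-91,"tz":0,"yaw":0},{"tx":25,"ty":-91,"tz":-20,"yaw":0},{"tx":25,"ty":-91,"tz":-40,"yaw":0}]'
python3 -m pendant '[{"tx":0,"ty":0,"tz":0,"yaw":0},{"tx":0,"ty":0,"tz":0,"yaw":0},{"tx":0,"ty":0,"tz":0,"yaw":0}]'
python3 - <<'E'
from h import *
a=save('scene','s4.png');b=save('side','d4.png');print(r.get_obs()['tool_pos'])
c=np.hstack([cv2.resize(a[140:250,190:300],(400,400)),cv2.resize(b[100:260,200:360],(400,400))])[:,:,::-1];cv2.imwrite('pics/c4.png',c)
E
```

```text
clock: 13.1
tool_pos: [0.578, 0.2235, 0.3077]
tcp_rot: [0.206, 0.979, -0.001, -0.001]
ft_force: [-0.1, -0.2, -1.2]
opening: 0.0219
grip_force: 29.4
clock: 13.6
tool_pos: [0.6291, 0.0375, 0.3075]
tcp_rot: [0.206, 0.979, -0.001, -0.001]
ft_force: [-0.6, 0.3, -1.3]
opening: 0.0219
grip_force: 29.4
clock: 14.1
tool_pos: [0.654, -0.0496, 0.2671]
tcp_rot: [0.204, 0.979, -0.0, -0.001]
ft_force: [0.6, 0.5, -1.7]
opening: 0.022
grip_force: 29.4
clock: 14.4
tool_pos: [0.6546, -0.0482, 0.2698]
tcp_rot: [0.203, 0.979, 0.0, 0.0]
ft_force: [-0.4, 0.3, -1.3]
opening: 0.0224
grip_force: 29.4
[ 0.65476476 -0.04828373  0.27014268]
```

View pics/c4.png

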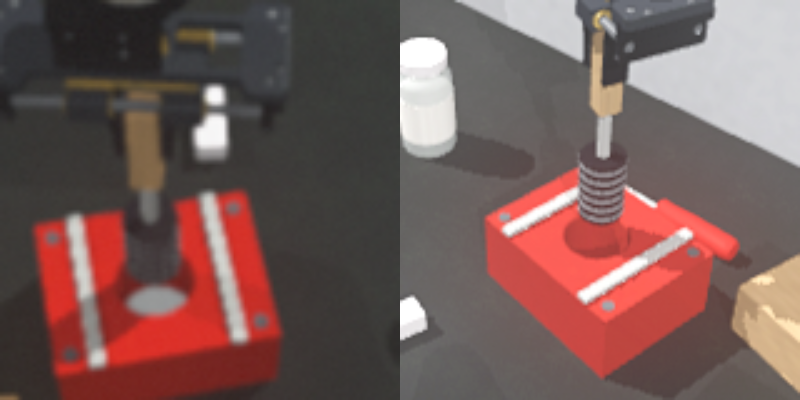

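The view shows the brush hanging vertical right above the cup mouth (head at (600,180) right, (150,240) left), well centred.

```bash
python3 -m pendant '[{"tx":0,"ty":0,"tz":-20,"yaw":0},{"tx":0,"ty":0,"tz":-40,"yaw":0},{"tx":0,"ty":0,"tz":-60,"yaw":0},{"tx":0,"ty":0,"tz":-80,"yaw":0},{"tx":0,"ty":0,"tz":-94,"yaw":0}]'
python3 -m pendant '[{"tx":0,"ty":0,"tz":0,"yaw":0},{"tx":0,"ty":0,"tz":-4,"yaw":0},{"tx":0,"ty":0,"tz":-4,"yaw":0},{"tx":0,"ty":0,"tz":-4,"yaw":0}]'
python3 -m pendant '[{"tx":0,"ty":0,"tz":-2,"yaw":0},{"tx":0,"ty":0,"tz":-2,"yaw":0},{"tx":0,"ty":0,"tz":-2,"yaw":0}]'
```

```text
clock: 15.0
tool_pos: [0.6543, -0.0482, 0.1744]
tcp_rot: [0.203, 0.979, -0.0, -0.0]
ft_force: [-0.9, 1.1, -1.9]
opening: 0.0222
grip_force: 29.4
clock: 15.4
tool_pos: [0.6549, -0.0484, 0.1721]
tcp_rot: [0.203, 0.979, 0.0, 0.001]
ft_force: [-0.3, 0.4, -1.3]
opening: 0.0223
grip_force: 29.4
clock: 15.7
tool_pos: [0.6544, -0.0484, 0.1692]
tcp_rot: [0.203, 0.979, -0.0, 0.0]
ft_force: [0.2, -0.4, -2.1]
opening: 0.0221
grip_force: 29.4
```

```bash
python3 -m pendant '[{"tx":0,"ty":0,"tz":-1.5,"yaw":0},{"tx":0,"ty":0,"tz":-1.5,"yaw":0},{"tx":0,"ty":0,"tz":-1.5,"yaw":0}]'
python3 -m pendant '[{"tx":0,"ty":0,"tz":-1,"yaw":0},{"tx":0,"ty":0,"tz":-1,"yaw":0},{"tx":0,"ty":0,"tz":-1,"yaw":0}]'
```

```text
clock: 16.0
tool_pos: [0.6549, -0.0486, 0.169]
tcp_rot: [0.203, 0.979, 0.0, 0.001]
ft_force: [-1.2, -0.1, 5.4]
opening: 0.0223
grip_force: 29.5
clock: 16.3
tool_pos: [0.6552, -0.0487, 0.169]
tcp_rot: [0.204, 0.979, 0.0, 0.001]
ft_force: [-2.5, 0.9, 12.4]
opening: 0.0218
grip_force: 29.7
```

```bash
for i in 1 2 3; do
python3 -m pendant '[{"tx":0,"ty":0,"tz":25,"yaw":0},{"tx":0,"ty":0,"tz":50,"yaw":0},{"tx":0,"ty":0,"tz":60,"yaw":0},{"tx":0,"ty":0,"tz":60,"yaw":0},{"tx":0,"ty":0,"tz":60,"yaw":0}]' | sed -n 2p
python3 -m pendant '[{"tx":0,"ty":0,"tz":-20,"yaw":0},{"tx":0,"ty":0,"tz":-40,"yaw":0},{"tx":0,"ty":0,"tz":-55,"yaw":0},{"tx":0,"ty":0,"tz":-60,"yaw":0},{"tx":0,"ty":0,"tz":-60,"yaw":0}]'|sed -n '2p;4p'
done
```

```text
tool_pos: [0.654, -0.0483, 0.2255]
tool_pos: [0.6545, -0.049, 0.1672]
ft_force: [-3.0, -0.0, 8.1]
tool_pos: [0.6539, -0.0482, 0.2251]
tool_pos: [0.6542, -0.0487, 0.1664]
ft_force: [-1.5, -0.9, 4.0]
tool_pos: [0.6539, -0.0483, 0.2252]
tool_pos: [0.6541, -0.0486, 0.166]
ft_force: [-0.6, -0.3, -0.3]
```

```bash
for i in 1 2; do
python3 -m pendant '[{"tx":0,"ty":0,"tz":25,"yaw":0},{"tx":0,"ty":0,"tz":50,"yaw":0},{"tx":0,"ty":0,"tz":60,"yaw":0},{"tx":0,"ty":0,"tz":60,"yaw":0},{"tx":0,"ty":0,"tz":60,"yaw":0}]' | sed -n 2p
python3 -m pendant '[{"tx":0,"ty":0,"tz":-20,"yaw":0},{"tx":0,"ty":0,"tz":-40,"yaw":0},{"tx":0,"ty":0,"tz":-55,"yaw":0},{"tx":0,"ty":0,"tz":-61.5,"yaw":0},{"tx":0,"ty":0,"tz":-61.5,"yaw":0}]'|sed -n '2p;4p'
done
```

```text
tool_pos: [0.654, -0.0482, 0.2253]
tool_pos: [0.6545, -0.0488, 0.1654]
ft_force: [-1.7, -0.8, 4.8]
tool_pos: [0.6539, -0.0483, 0.2237]
tool_pos: [0.6546, -0.0489, 0.1643]
ft_force: [-0.9, -0.6, 7.5]
```

```bash
python3 -m pendant '[{"tx":0,"ty":0,"tz":35,"yaw":0},{"tx":0,"ty":0,"tz":70,"yaw":0},{"tx":0,"ty":0,"tz":105,"yaw":0},{"tx":0,"ty":0,"tz":138,"yaw":0},{"tx":0,"ty":0,"tz":138,"yaw":0}]'|sed -n 2p
python3 -m pendant '[{"tx":-12,"ty":42,"tz":0,"yaw":0},{"tx":-24,"ty":84,"tz":0,"yaw":0},{"tx":-36,"ty":126,"tz":0,"yaw":0},{"tx":-46,"ty":166,"tz":0,"yaw":0},{"tx":-52,"ty":186,"tz":0,"yaw":0}]'|sed -n 2p
python3 -m pendant '[{"tx":-12,"ty":42,"tz":0,"yaw":0},{"tx":-24,"ty":84,"tz":0,"yaw":0},{"tx":-36,"ty":126,"tz":0,"yaw":0},{"tx":-46,"ty":166,"tz":0,"yaw":0},{"tx":-52,"ty":186,"tz":0,"yaw":0}]'|sed -n 2p
python3 -m pendant '[{"tx":-12,"ty":42,"tz":0,"yaw":0},{"tx":-20,"ty":70,"tz":0,"yaw":0},{"tx":-25,"ty":90,"tz":0,"yaw":0},{"tx":-25,"ty":90,"tz":0,"yaw":0},{"tx":-25,"ty":90,"tz":-20,"yaw":0}]'|sed -n 2p
python3 -m pendant '[{"tx":0,"ty":0,"tz":-30,"yaw":0},{"tx":0,"ty":0,"tz":-60,"yaw":0},{"tx":0,"ty":0,"tz":-60,"yaw":0},{"tx":0,"ty":0,"tz":-60,"yaw":0},{"tx":0,"ty":0,"tz":-60,"yaw":0}]'
```

```text
tool_pos: [0.656, -0.0488, 0.3061]
tool_pos: [0.6006, 0.1426, 0.2999]
tool_pos: [0.5478, 0.3283, 0.2995]
tool_pos: [0.5266, 0.414, 0.2831]
clock: 23.8
tool_pos: [0.5265, 0.4136, 0.2236]
tcp_rot: [0.204, 0.979, 0.001, 0.001]
ft_force: [-0.4, -0.9, -1.9]
opening: 0.0217
grip_force: 30.0
```

```bash
python3 -m pendant '[{"tx":-1,"ty":1,"tz":-20,"yaw":0},{"tx":-1,"ty":1,"tz":-40,"yaw":0},{"tx":-1,"ty":1,"tz":-55,"yaw":0},{"tx":-1,"ty":1,"tz":-61,"yaw":0},{"tx":-1,"ty":1,"tz":-61,"yaw":0}]'|sed -n '2p;4p'
for i in 1 2 3; do python3 -m pendant '[{"tx":0,"ty":0,"tz":-1,"yaw":0},{"tx":0,"ty":0,"tz":-1,"yaw":0},{"tx":0,"ty":0,"tz":-1,"yaw":0}]'|sed -n '2p;4p';done
```

```text
tool_pos: [0.5244, 0.4145, 0.1606]
ft_force: [-0.1, -0.2, -0.7]
tool_pos: [0.5247, 0.4149, 0.1604]
ft_force: [0.4, 0.5, -2.0]
tool_pos: [0.5247, 0.4149, 0.1593]
ft_force: [-0.1, 0.1, 3.7]
tool_pos: [0.5247, 0.4149, 0.1593]
ft_force: [-2.1, -1.1, 10.2]
```

```bash
python3 -m pendant '[{"tx":0,"ty":0,"tz":1,"yaw":0},{"tx":0,"ty":0,"tz":1,"yaw":0},{"tx":0,"ty":0,"tz":1,"yaw":0},{"tx":0,"ty":0,"tz":1,"yaw":0},{"tx":0,"ty":0,"tz":1,"yaw":0}]' 60 |sed -n '2p;5p'
python3 -m pendant '[{"tx":0,"ty":0,"tz":20,"yaw":0},{"tx":0,"ty":0,"tz":50,"yaw":0},{"tx":0,"ty":0,"tz":90,"yaw":0},{"tx":0,"ty":0,"tz":130,"yaw":0},{"tx":0,"ty":0,"tz":130,"yaw":0}]'|sed -n 2p
python3 -m pendant '[{"tx":0,"ty":-48,"tz":0,"yaw":2},{"tx":0,"ty":-96,"tz":0,"yaw":4},{"tx":0,"ty":-144,"tz":0,"yaw":6},{"tx":0,"ty":-192,"tz":0,"yaw":6},{"tx":0,"ty":-200,"tz":0,"yaw":6}]'|sed -n 2p
python3 -m pendant '[{"tx":0,"ty":-48,"tz":0,"yaw":0},{"tx":0,"ty":-96,"tz":0,"yaw":0},{"tx":0,"ty":-144,"tz":-10,"yaw":0},{"tx":0,"ty":-150,"tz":-40,"yaw":0},{"tx":0,"ty":-150,"tz":-40,"yaw":0}]'|sed -n 2p
python3 -m pendant '[{"tx":0,"ty":0,"tz":0,"yaw":0},{"tx":0,"ty":0,"tz":0,"yaw":0}]'
python3 - <<'E'
from h import *
O=r.get_obs();save('wrist','w5.png');print(O['tool_pos'],O['tcp_rot']);save('scene','s5.png');save('side','d5.png')
E
```

```text
tool_pos: [0.5243, 0.4146, 0.1584]
opening: 0.0536
tool_pos: [0.5262, 0.4159, 0.2952]
tool_pos: [0.5254, 0.2076, 0.2891]
tool_pos: [0.5227, 0.0627, 0.2456]
clock: 27.4
tool_pos: [0.5248, 0.0665, 0.2496]
tcp_rot: [0.151, 0.989, 0.0, 0.0]
ft_force: [0.3, 0.3, -0.4]
opening: 0.0599
grip_force: 0.0
[0.52483295 0.0665348  0.24964621] [1.50628187e-01 9.88590352e-01 2.79318858e-04 4.32176117e-04]
```

View pics/w5.png

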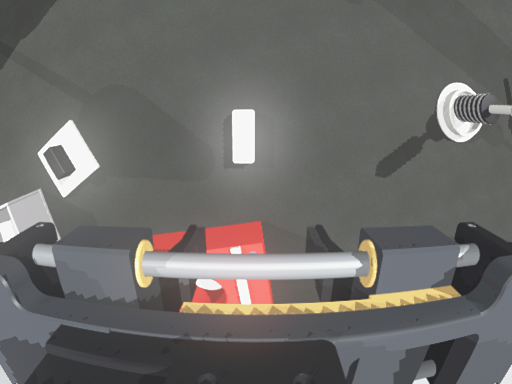

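View pics/d5.png

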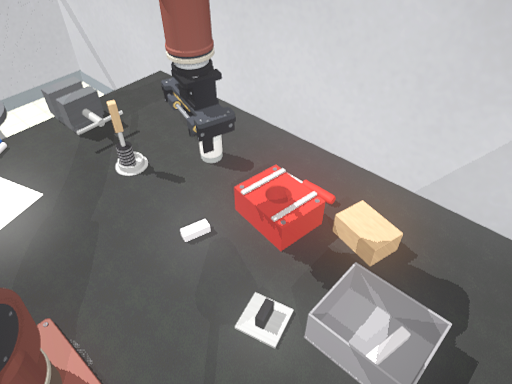

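Side view: brush in its stand (head (125,155), handle (116,115)), runner in bin, only one trimming at (196,230). Wrist view: trimming (243,136), cover (68,158).

```bash
cat > meas.py <<'E'
from m import *
def rect(im,O,lo,hi,box,z):
    q=comp('wrist',im,lo,hi,box)[0]
    P=np.array([pl('wrist',*p[0],z,O)[:2] for p in q])*1000
    c,s,a=cv2.minAreaRect(P.astype(np.float32));return np.round(c,1),np.round(s,1),round(a,1)
def clos(O):
    q=O['tcp_rot'];return round(float(2*np.degrees(np.arctan2(q[1],q[0]))-90),1)
E
python3 - <<'E'
from meas import *
O=r.get_obs();im=cv2.imread('pics/w5.png');print(O['tool_pos'],clos(O))
W=((0,0,150),(179,60,255))
print('chunk',rect(im,O,*W,(222,100,265,170),.022));print('cover',rect(im,O,(0,0,0),(179,255,255),(0,0,2,2),.008) if 0 else '')
P=np.array([pl('wrist',*p,.007,O)[:2] for p in((37,154),(71,120),(99,164),(63,196))])*1000;print('cover',P.mean(0),P.round(1).tolist())
b=np.array([pl('wrist',*p,.035,O)[:2] for p in((471,94),(467,124))])*1000;print('head mid edge',b)
Wd=((8,80,80),(25,255,255))
for n,f,bx in(('scene','s5',(335,100,375,145)),('side','d5',(100,90,135,140))):
    q=comp(n,cv2.imread(f'pics/{f}.png'),*Wd,bx)[0];c=q[:,0].mean(0);top=q[q[:,0,1].argmin(),0];t0=None
    q0=comp(n,cv2.imread(f'pics/{n}0.png'),*Wd,bx)[0]
    print(n,c,q0[:,0].mean(0),cv2.minAreaRect(q)[1:],cv2.minAreaRect(q0)[1:])
E
```

```text
[0.52484745 0.06585216 0.24945262] 72.6
chunk (array([473.6,  65.4]), array([29. , 71.1]), 72.3)
cover 
cover [ 411.1431614  -211.70983915] [[380.9, -269.0], [358.7, -178.3], [440.6, -154.4], [464.3, -245.1]]
head mid edge [[497.22748599 415.83826687]
 [540.19033412 395.49612227]]
scene [355.23728814 123.74576271] [355.25423729 125.74576271] ((8.803587913513184, 25.45140266418457), 16.389541625976562) ((8.530664443969727, 25.53234100341797), 17.35402488708496)
side [114.275 115.75 ] [118.76119403 117.20895522] ((33.06764221191406, 9.067604064941406), 73.0724868774414) ((28.241268157958984, 8.419755935668945), 74.74488067626953)
```

```bash
python3 - <<'E'
from h import *
def tri(a,b):
    A=[];y=[]
    for n,uv in(('scene',a),('side',b)):
        o,d=ray(n,*uv);d/=np.linalg.norm(d);P=np.eye(3)-np.outer(d,d);A.append(P);y.append(P@o)
    return np.round(np.linalg.lstsq(np.vstack(A),np.hstack(y),rcond=None)[0],4)
print(tri((355.2,123.7),(114.3,115.8)),tri((355.25,125.7),(118.8,117.2)))
E
python3 -m pendant '[{"tx":-25,"ty":0,"tz":-40,"yaw":0},{"tx":-51,"ty":0,"tz":-80,"yaw":0},{"tx":-51,"ty":0,"tz":-120,"yaw":0},{"tx":-51,"ty":0,"tz":-160,"yaw":0},{"tx":-51,"ty":0,"tz":-195,"yaw":0}]'|sed -n 2p
python3 -m pendant '[{"tx":0,"ty":0,"tz":-20,"yaw":0},{"tx":0,"ty":0,"tz":-35,"yaw":0},{"tx":0,"ty":0,"tz":-40,"yaw":0},{"tx":0,"ty":0,"tz":-40,"yaw":0},{"tx":0,"ty":0,"tz":-40,"yaw":0}]'
```

```text
[0.5182 0.4185 0.1705] [0.5256 0.4137 0.1668]
tool_pos: [0.4734, 0.0653, 0.0526]
clock: 28.55
tool_pos: [0.4741, 0.065, 0.0145]
tcp_rot: [0.152, 0.988, 0.0, 0.001]
ft_force: [0.1, -0.1, 0.2]
opening: 0.0602
grip_force: 0.0
```

```bash
python3 -m pendant '[{"tx":0,"ty":0,"tz":-7,"yaw":0},{"tx":0,"ty":0,"tz":-7,"yaw":0},{"tx":0,"ty":0,"tz":-7,"yaw":0}]'|sed -n '2p;4p'
python3 -m pendant '[{"tx":0,"ty":0,"tz":0,"yaw":0},{"tx":0,"ty":0,"tz":0,"yaw":0},{"tx":0,"ty":0,"tz":0,"yaw":0},{"tx":0,"ty":0,"tz":0,"yaw":0},{"tx":0,"ty":0,"tz":0,"yaw":0}]' 15|sed -n '2p;5p;6p'
python3 -m pendant '[{"tx":0,"ty":0,"tz":0,"yaw":0},{"tx":0,"ty":0,"tz":30,"yaw":0},{"tx":0,"ty":0,"tz":80,"yaw":0},{"tx":0,"ty":0,"tz":130,"yaw":0},{"tx":0,"ty":0,"tz":180,"yaw":0}]'
```

```text
tool_pos: [0.4734, 0.0647, 0.0067]
ft_force: [1.1, 0.6, 0.6]
tool_pos: [0.4734, 0.0647, 0.0067]
opening: 0.0281
grip_force: 2.9
clock: 29.85
tool_pos: [0.4729, 0.0643, 0.1885]
tcp_rot: [0.152, 0.988, -0.0, -0.0]
ft_force: [0.9, 1.1, -0.1]
opening: 0.0279
grip_force: 30.0
```

```bash
python3 -m pendant '[{"tx":5,"ty":-48,"tz":0,"yaw":0},{"tx":10,"ty":-96,"tz":0,"yaw":0},{"tx":15,"ty":-144,"tz":0,"yaw":0},{"tx":20,"ty":-192,"tz":0,"yaw":0},{"tx":21,"ty":-212,"tz":0,"yaw":0}]'|sed -n 2p
python3 -m pendant '[{"tx":5,"ty":-48,"tz":0,"yaw":0},{"tx":10,"ty":-96,"tz":0,"yaw":0},{"tx":15,"ty":-144,"tz":0,"yaw":0},{"tx":20,"ty":-192,"tz":0,"yaw":0},{"tx":21,"ty":-212,"tz":0,"yaw":0}]'|sed -n 2p
python3 -m pendant '[{"tx":0,"ty":0,"tz":0,"yaw":0},{"tx":0,"ty":0,"tz":-40,"yaw":0},{"tx":0,"ty":0,"tz":-80,"yaw":0},{"tx":0,"ty":0,"tz":-120,"yaw":0},{"tx":0,"ty":0,"tz":-135,"yaw":0}]'|sed -n '2p;6p'
python3 -m pendant '[{"tx":0,"ty":0,"tz":0,"yaw":0},{"tx":0,"ty":0,"tz":0,"yaw":0},{"tx":0,"ty":0,"tz":0,"yaw":0},{"tx":0,"ty":0,"tz":0,"yaw":0},{"tx":0,"ty":0,"tz":0,"yaw":0}]' 50|sed -n '2p;4,6p'
python3 -m pendant '[{"tx":0,"ty":0,"tz":40,"yaw":0},{"tx":0,"ty":0,"tz":90,"yaw":0},{"tx":0,"ty":0,"tz":140,"yaw":0},{"tx":0,"ty":0,"tz":190,"yaw":0},{"tx":0,"ty":0,"tz":200,"yaw":0}]'|sed -n 2p
```

```text
tool_pos: [0.4938, -0.1524, 0.1869]
tool_pos: [0.514, -0.3642, 0.1863]
tool_pos: [0.5139, -0.3564, 0.0478]
grip_force: 30.0
tool_pos: [0.516, -0.3597, 0.0528]
ft_force: [0.0, -0.8, -0.1]
opening: 0.049
grip_force: 0.0
tool_pos: [0.5169, -0.3614, 0.2585]
```

```bash
python3 -m pendant '[{"tx":-15,"ty":45,"tz":0,"yaw":8},{"tx":-30,"ty":90,"tz":0,"yaw":16},{"tx":-45,"ty":130,"tz":0,"yaw":24},{"tx":-57,"ty":152,"tz":-10,"yaw":32},{"tx":-57,"ty":152,"tz":-10,"yaw":33}]' 50|sed -n 2p
python3 -m pendant '[{"tx":0,"ty":0,"tz":0,"yaw":0},{"tx":0,"ty":0,"tz":0,"yaw":0},{"tx":0,"ty":0,"tz":0,"yaw":0}]'
python3 - <<'E'
from meas import *
O=r.get_obs();save('wrist','w6.png');print(O['tool_pos'],clos(O),O['qpos'].round(2))
E
```

```text
tool_pos: [0.4573, -0.2039, 0.241]
clock: 33.15
tool_pos: [0.4586, -0.2086, 0.2418]
tcp_rot: [-0.134, 0.991, -0.0, -0.0]
ft_force: [-0.6, -0.4, -0.5]
opening: 0.0499
grip_force: 0.0
[ 0.45860612 -0.20859201  0.24176942] 105.3 [-0.28  0.    0.63  1.81 -0.    1.33  2.19]
```

View pics/w6.png

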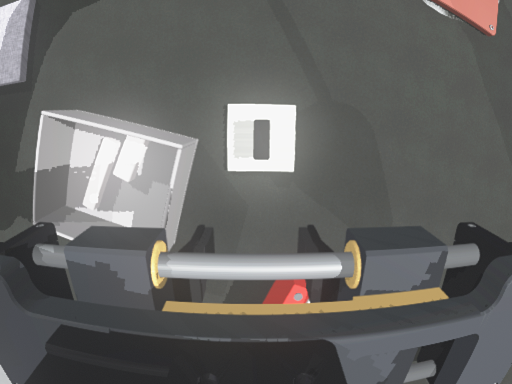

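Both white pieces lie in the bin ((102,172),(131,158)); the cover is at (262,138), aligned with the tool, handle (262,140).

Run:
```python
from meas import *
O=r.get_obs();im=cv2.imread('pics/w6.png');print(O['tool_pos'],clos(O))
print('cover',rect(im,O,(0,0,120),(179,60,255),(215,90,310,185),.008))
q=comp('wrist',im,(0,0,0),(179,255,80),(242,112,285,165));q=q[0]
for z in(.042,):
    P=np.array([pl('wrist',*p[0],z,O)[:2] for p in q])*1000;print(cv2.minAreaRect(P.astype(np.float32)))
```

```text
[ 0.45856537 -0.20845974  0.24169593] 105.4
cover (array([ 416.3, -212. ]), array([117. ,  93.2]), 14.6)Traceback (most recent call last):
  File "<stdin>", line 4, in <module>
IndexError: list index out of range
```

Run:
```python
from meas import *
O=r.get_obs();im=cv2.imread('pics/w6.png')
print('cover',rect(im,O,(0,0,190),(179,60,255),(215,90,310,185),.008))
g=im[...,2];m=g[112:168,236:290]
print(m.min(), [(''.join('#' if v<110 else '.' for v in row)) for row in m[::6]])
P=np.array([pl('wrist',*p,.008,O)[:2] for p in((228,104),(296,105),(295,172),(228,171))])*1000;print(P.mean(0),P.round(1).tolist())
P=np.array([pl('wrist',*p,.042,O)[:2] for p in((254,120),(270,120),(270,160),(254,160))])*1000;print('handle',P.mean(0),P.round(1).tolist())
```

```text
cover (array([ 411.7, -213.3]), array([89.9, 90.4]), 14.6)
119 ['......................................................', '......................................................', '......................................................', '......................................................', '......................................................', '......................................................', '......................................................', '......................................................', '......................................................', '......................................................']
[ 412.07236549 -212.07145665] [[379.9, -267.0], [357.2, -180.5], [444.3, -156.4], [467.0, -244.3]]
handle [ 412.54121913 -212.52350281] [[391.5, -228.3], [386.4, -209.8], [433.5, -196.6], [438.7, -215.4]]
```

```bash
python3 -m pendant '[{"tx":-25,"ty":-4,"tz":-40,"yaw":-0.5},{"tx":-46,"ty":-4,"tz":-80,"yaw":-0.5},{"tx":-46,"ty":-4,"tz":-120,"yaw":-0.5},{"tx":-46,"ty":-4,"tz":-150,"yaw":-0.5},{"tx":-46,"ty":-4,"tz":-175,"yaw":-0.5}]'|sed -n 2p
python3 -m pendant '[{"tx":0,"ty":0,"tz":-20,"yaw":0},{"tx":0,"ty":0,"tz":-40,"yaw":0},{"tx":0,"ty":0,"tz":-48,"yaw":0},{"tx":0,"ty":0,"tz":-48,"yaw":0},{"tx":0,"ty":0,"tz":-48,"yaw":0}]'
```

```text
tool_pos: [0.4117, -0.212, 0.065]
clock: 34.2
tool_pos: [0.4128, -0.2119, 0.0192]
tcp_rot: [-0.13, 0.991, -0.0, 0.0]
ft_force: [-0.3, -0.4, 0.7]
opening: 0.05
grip_force: 0.0
```

```bash
python3 -m pendant '[{"tx":0,"ty":0,"tz":-6,"yaw":0},{"tx":0,"ty":0,"tz":-6,"yaw":0},{"tx":0,"ty":0,"tz":-6,"yaw":0}]'|sed -n '2p;4p'
python3 -m pendant '[{"tx":0,"ty":0,"tz":0,"yaw":0},{"tx":0,"ty":0,"tz":0,"yaw":0},{"tx":0,"ty":0,"tz":0,"yaw":0},{"tx":0,"ty":0,"tz":0,"yaw":0},{"tx":0,"ty":0,"tz":0,"yaw":0}]' 10|sed -n '2p;5p;6p'
python3 -m pendant '[{"tx":0,"ty":0,"tz":0,"yaw":0},{"tx":0,"ty":0,"tz":0,"yaw":0},{"tx":0,"ty":0,"tz":50,"yaw":0},{"tx":0,"ty":0,"tz":100,"yaw":0},{"tx":0,"ty":0,"tz":140,"yaw":0}]'
```

```text
tool_pos: [0.4125, -0.2113, 0.0129]
ft_force: [0.6, 0.6, -0.9]
tool_pos: [0.4125, -0.2115, 0.0127]
opening: 0.0202
grip_force: 30.0
clock: 35.5
tool_pos: [0.412, -0.2117, 0.1547]
tcp_rot: [-0.13, 0.991, -0.0, 0.0]
ft_force: [1.0, 0.8, -2.9]
opening: 0.0198
grip_force: 30.0
```

```bash
python3 -m pendant '[{"tx":40,"ty":27,"tz":0,"yaw":-5},{"tx":80,"ty":54,"tz":0,"yaw":-10},{"tx":120,"ty":81,"tz":0,"yaw":-15},{"tx":160,"ty":108,"tz":0,"yaw":-20},{"tx":180,"ty":122,"tz":0,"yaw":-23.8}]'|sed -n 2p
python3 -m pendant '[{"tx":40,"ty":27,"tz":0,"yaw":0},{"tx":62,"ty":41,"tz":0,"yaw":0},{"tx":62,"ty":41,"tz":-30,"yaw":0},{"tx":62,"ty":41,"tz":-30,"yaw":0},{"tx":62,"ty":41,"tz":-30,"yaw":0}]'|sed -n 2p
python3 -m pendant '[{"tx":0,"ty":0,"tz":0,"yaw":0},{"tx":0,"ty":0,"tz":0,"yaw":0},{"tx":0,"ty":0,"tz":0,"yaw":0}]'
python3 - <<'E'
from meas import *
a=save('scene','s7.png');b=save('side','d7.png');O=r.get_obs();print(O['tool_pos'],clos(O))
c=np.hstack([cv2.resize(a[150:260,190:300],(400,400)),cv2.resize(b[100:260,200:360],(400,400))])[:,:,::-1];cv2.imwrite('pics/c7.png',c)
E
```

```text
tool_pos: [0.5949, -0.0851, 0.1516]
tool_pos: [0.6532, -0.0489, 0.122]
clock: 36.8
tool_pos: [0.6546, -0.0486, 0.1237]
tcp_rot: [0.077, 0.997, 0.0, 0.001]
ft_force: [-0.6, -0.0, -2.5]
opening: 0.0198
grip_force: 30.0
[ 0.65452603 -0.04844829  0.12329483] 81.2
```

View pics/c7.png

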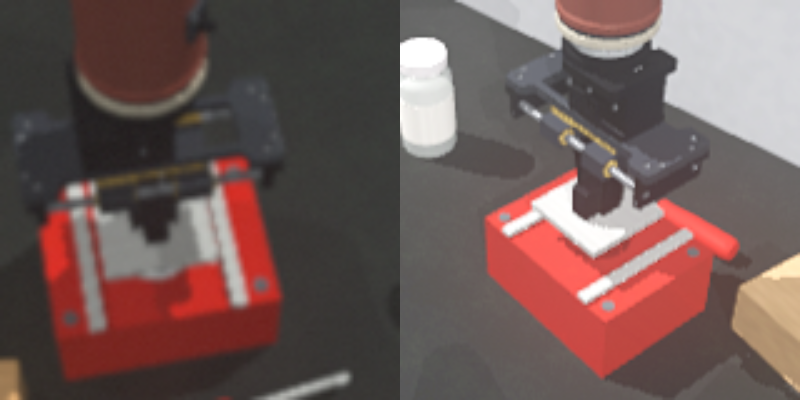

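The plate hangs level between the rails above the cup; lowering it.

```bash
python3 -m pendant '[{"tx":0,"ty":0,"tz":-12,"yaw":0},{"tx":0,"ty":0,"tz":-22,"yaw":0},{"tx":0,"ty":0,"tz":-28,"yaw":0},{"tx":0,"ty":0,"tz":-28,"yaw":0},{"tx":0,"ty":0,"tz":-28,"yaw":0}]'|sed -n '2p;4p'
for i in 1 2 3 4 5; do python3 -m pendant '[{"tx":0,"ty":0,"tz":-1.5,"yaw":0},{"tx":0,"ty":0,"tz":-1.5,"yaw":0},{"tx":0,"ty":0,"tz":-1.5,"yaw":0}]'|sed -n '2p;4p';done
```

```text
tool_pos: [0.6542, -0.0484, 0.0941]
ft_force: [0.2, 0.4, -1.4]
tool_pos: [0.6544, -0.0483, 0.0931]
ft_force: [0.6, 0.7, -2.6]
tool_pos: [0.6546, -0.0484, 0.0926]
ft_force: [-2.6, 0.4, 4.9]
tool_pos: [0.6547, -0.0484, 0.0925]
ft_force: [-8.7, 0.6, 17.2]
tool_pos: [0.6546, -0.0483, 0.0924]
ft_force: [-14.0, 3.0, 28.5]
tool_pos: [0.655, -0.0484, 0.0921]
ft_force: [-16.5, 2.5, 37.7]
```

```bash
python3 -m pendant '[{"tx":0,"ty":0,"tz":5,"yaw":0},{"tx":0,"ty":0,"tz":5,"yaw":0},{"tx":0,"ty":0,"tz":5,"yaw":0}]'|sed -n '2p;4p'
python3 -m pendant '[{"tx":0,"ty":0,"tz":0,"yaw":0},{"tx":0,"ty":0,"tz":0,"yaw":0},{"tx":0,"ty":0,"tz":0,"yaw":0},{"tx":0,"ty":0,"tz":0,"yaw":0}]' 50|sed -n '2p;4,6p'
python3 -m pendant '[{"tx":0,"ty":0,"tz":15,"yaw":0},{"tx":0,"ty":0,"tz":50,"yaw":0},{"tx":0,"ty":0,"tz":90,"yaw":0},{"tx":0,"ty":0,"tz":140,"yaw":0},{"tx":0,"ty":0,"tz":170,"yaw":0}]'|sed -n 2p
python3 -m pendant '[{"tx":0,"ty":0,"tz":0,"yaw":0},{"tx":0,"ty":0,"tz":0,"yaw":0},{"tx":0,"ty":0,"tz":0,"yaw":0}]'|sed -n '2p'
python3 - <<'E'
from meas import *
O=r.get_obs();w=save('wrist','w8.png');a=save('scene','s8.png');b=save('side','d8.png')
np.save('O8.npy',np.r_[O['tool_pos'],O['tcp_rot']])
c=np.hstack([w[80:240,170:350].repeat(2,0).repeat(2,1),cv2.resize(a[100:240,310:390],(183,320)),cv2.resize(b[85:185,95:160],(208,320))])[:,:,::-1];print(c.shape);cv2.imwrite('pics/c8.png',c)
E
```

```text
tool_pos: [0.6546, -0.0483, 0.0923]
ft_force: [-1.1, 0.6, 3.9]
tool_pos: [0.6543, -0.0484, 0.0918]
ft_force: [0.2, -0.1, -0.5]
opening: 0.0434
grip_force: 0.0
tool_pos: [0.6552, -0.0489, 0.2675]
tool_pos: [0.6538, -0.0482, 0.2613]
(320, 751, 3)
```

View pics/c8.png

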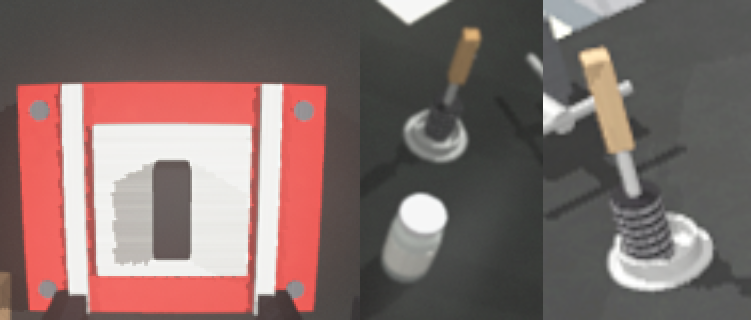

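Cover sits parallel and centred between the rails (gaps equal, ~8 px each); brush stands in its stand. I check its uprightness numerically by intersecting the two views' axis planes.

Run:
```python
from meas import *
Wd=((8,70,70),(28,255,255))
for t in('0','8'):
    N=[]
    for n,f,bx in(('scene','scene0' if t=='0' else 's8',(335,100,375,150)),('side','side0' if t=='0' else 'd8',(100,85,135,140))):
        q=comp(n,cv2.imread(f'pics/{f}.png'),*Wd,bx)[0]
        m=np.zeros((384,512),np.uint8);cv2.drawContours(m,[q],-1,1,-1);y,x=np.nonzero(m)
        vx,vy,cx,cy=cv2.fitLine(np.c_[x,y].astype(np.float32),cv2.DIST_L2,0,.01,.01).ravel()
        _,d1=ray(n,cx-10*vx,cy-10*vy);_,d2=ray(n,cx+10*vx,cy+10*vy);N.append(np.cross(d1,d2))
    d=np.cross(*N);d/=np.linalg.norm(d)*np.sign(d[2]);print(t,d.round(3),'tilt deg',np.degrees(np.arccos(d[2])).round(1))
p=np.load('O8.npy');O=dict(tool_pos=p[:3],tcp_rot=p[3:])
im=cv2.imread('pics/w8.png')
print('cover',rect(im,O,(0,0,170),(179,50,255),(214,138,298,222),.088),clos(O))
print('rails',[rect(im,O,(0,0,170),(179,50,255),b,.086) for b in((199,118,213,226),(298,118,313,226))])
```

```text
0 [-0.008 -0.003  1.   ] tilt deg 0.5
8 [-0.006 -0.005  1.   ] tilt deg 0.5
cover (array([652.4, -47.5]), array([89.9, 89. ]), 81.2) 81.2
rails [(array([ 637.8, -102.7]), array([ 12.4, 123.2]), 80.5), (array([655.1,   8.9]), array([ 12.6, 123.3]), 81.4)]
```

```bash
python3 -c "
from plant import r
print(r.get_obs()['clock'],r.sign_off())"
```

```text
the job is handed in; nothing more can be done
40.55 None
```

The job is done and handed in at 40.6 s, though I have not seen the verdict. The cup got at least five strokes to the bottom. The brush is upright in its stand (0.5° tilt), and the runner and the only trimming present are in the bin. The cover is pressed down and centred to about 2 mm, and the jar, screwdriver and carton were not touched.

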